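# Set the gap under a polisher's specimen mover plate with a gauge blade

### The arm

A 6-joint arm with a two-finger parallel gripper is mounted at the origin on the work surface. World frame = base frame: x ahead of the robot, y to its left, z up, the work surface at z = 0. Lengths are in mm, angles in rad, forces in N, time in s.
With the tool pointing down it reaches from about 275 to 750 mm from the base axis. Payload 10.2 kg.
Tool frame: the origin (TCP) lies where the fingers leave the gripper's body, on its centre line; the fingertips stand 73 mm ahead of it and the grasp point (between the pads) lies 54 mm ahead of it; z points along the fingers, y is the line along which they close (so a half turn about z gives the same grasp; the last joint's range is limited). The gripper opens to 85 mm and grips with 20 to 120 N. Pads are 22 mm wide; open, the fingers measure 114 mm over their backs; the gripper's body (76 mm by 85 mm) begins 54 mm behind the grasp point. The pads swing forward as they close: fully open they stand 13 mm farther back than shut.
Start: joints at [-1.325, 0.313, 1.498, -0, 1.331, -0.223], TCP at [237.192, -468.371, 303.894] pointing down, gripper open.
Joint ranges: [-2.94, 2.94], [-0.97, 2.17], [0.19, 2.56], [-1.23, 4.37], [0.02, 3.11], [-2.88, 2.88]. Speed limits (rad/s): [2.39, 2.39, 3.01, 3.14, 3.14, 3.14].

### API

Orientations are given as a unit quaternion [w, x, y, z].
In Python, from rig import ctrl gives the robot as it stands.
- The arm moves only by the shell command python3 -m creep 'ROWS' [OPENING] [FORCE]. ROWS is JSON, a list that holds one entry, the list of rows, each a list of 6 numbers: the shift along the world's x, y, z in units of 25 mm (1.0 is 25 mm), then the turn, a rotation vector about the world's x, y, z in units of 5 degrees (1.0 is 5 degrees). In form: [[[x, y, z, ax, ay, az], ...]]. A call has 1 to 20 rows; each row is the pose to reach, as a shift and turn from the pose commanded when the call began; what a row does not reach only later rows make up. A row lasts 1/12 s, in which the tool goes at most 41.7 mm and 7.16 degrees, less where a joint would pass 70% of its speed; a pose out of reach is approached as far as the arm can. A call with a gripper value outside its range is refused whole. OPENING is the finger opening in mm, from 0 to 85.4, set as the call begins (- or left out, the last holds). The fingers move at their own pace and stop on an object; FORCE is the grip in N (left out, the last holds). Time passes only in rows, so rows that repeat a pose let the fingers close. It gives the time, the measured TCP pose, the force, the opening and the grip force at its end, in the units of the state.
- ctrl.sense(): the state, without advancing time (a new reading comes with each control period).
- ctrl.capture(name): name is "side" or "top" or "wrist"; returns a dict with "image" (384x512x3 uint8, red, green, blue), "fx", "fy", "cx", "cy" (pixels), "R" (3x3) and "t" (3): a world point X has camera coordinates R X + t. Camera axes: x right, y down, z forward; pixel columns grow to the right and rows downward; lengths in mm; the calibration is good to about 2 mm. A picture is of the moment at which its call begins. There is no depth.
- ctrl.finish_job(): hands the job in; it is judged then, once.
The state is a dict: "time_s": time; "joints": joint angles; "dq": joint speeds; "tau": joint torques, N m; "eef_pos": TCP position; "ee_rot": TCP orientation; "force": force on the tool from outside, world axes, zero at the start; "wrist_torque": the same for the moment, N m; "grip_width": opening from 0.0 (shut) to 1.0 (fully open); "grip_force": force on a finger pad.
Only numpy, scipy, OpenCV 4.12 (cv2) and the standard library are available. Lean on these libraries where they do the work, as an engineer would, in place of code of your own. Each camera call takes 0.05 s, during which the arm holds its last target. There are 200 camera calls.

### The job

Set the working gap of the grinder-polisher by feel: slide the blade of the red-handled gauge flat along the platen until its tip is well in (a good 30 mm) under the round mover plate and pointing at its middle, lifting the head by its bow handle if the blade will not go, then bring the head down until the plate just rests on the blade. Draw the blade out against its light drag without forcing anything, lay the gauge flat back in the blue tray, and leave the head at the height so found and the other things undisturbed.

Things in the scene. Friction and masses are not known exactly. Their poses are not given: they have to be found in the camera images.
- gauge: Red-handled gauge, loose, 110 g: flat aluminium blade 150 x 30 mm, 6 mm thick, with an upright red grip block on it, 40 mm long (x), 22 mm wide (y; hold it across this), top 52 mm above the blade's underside. Origin: on the underside, below the middle of the block. x points to the tip, 120 mm ahead; tail 30 mm behind; z up. Starts flat in the blue tray, tip away from the robot.
- gauge_tip (a point): Middle of the lower edge of the red gauge's blade tip.
- gauge_thick: Bystander: a like gauge with a yellow handle and a 10 mm blade, about 90 mm beside the red one in the tray, on either side of it. Same origin and axes. Not to be used.
- tray: Blue plastic tray fixed on the deck, 230 mm (its x) by 210 mm (its y) outside, floor 4 mm and rim 13 mm above the deck, walls 4 mm thick. Origin: centre of its underside.
- station: Grinder station fixed on the deck: black bowl 370 mm across, rim 36 mm up; in it a still platen 300 mm across, its flat dark top 48 mm above the deck. Origin: platen centre at deck height. The head's column, 302 mm tall, stands at x +60, y +222 mm; a water spout 103 mm high at x +205, y -75 mm, its tube turned to -y. The -x side, towards the robot, is open.
- mover: Specimen mover plate under the head: round aluminium plate 140 mm across, 12 mm thick, six dark pockets, level above the platen; goes up and down with the head. Origin: centre of its underside, 60 mm from the platen's centre along the station's +x; axes as the station's. The gap is between its underside and the platen's top.
- bow_handle (a point): Middle of the black bow handle on top of the head, 168 mm above the mover plate's underside: a level bar 16 mm thick and 76 mm long along the station's x, its axis 43 mm above the white head housing, which is 110 mm (x) by 140 mm (y). Grip across the bar from above to lift or lower the head.
- head (a joint): Height of the head = gap between platen and mover plate (m), 0 to 0.045, up positive. Counterbalanced and held by friction: about 6 N moves it up or down and it stays where left. Starts anywhere from 1 to 22 mm, so the 6 mm blade may stop at the plate's edge or pass loosely. When the plate meets the blade, the force to lower it rises sharply above 6 N.
- bottle: Bystander: white plastic bottle with a red cap, 66 mm across, 170 mm tall, loose. Origin: centre of its underside.
- puck: Bystander: black resin specimen mount, 40 mm across, 22 mm tall, loose. Origin: centre of its underside.
Things that resemble listed ones, but are neither listed nor needed, are in the scene too. What is shaped like the gauge but orange is not meant.

How it is judged (in metres and radians):
On the way:
1. the red gauge's blade lies flat with its tip at least 23 mm in under the mover plate, and the plate bears on it (horizontal distance between gauge_tip and mover below 0.047 m and angle between gauge's own z axis and vertical below 0.1 rad and value of joint head below 0.0072 m and contact force between gauge and mover above 0.5 N), for 0.2 s.
At the end, for the whole second after the job is handed in: The head stands at rest with a gap of 6 mm (4.8 to 7.2 mm) under the mover plate, as found by the blade; the red gauge lies flat (within 0.1 rad) and still on the floor of the blue tray, grip and tip inside it; the other things are where they were (value of joint head between 0.0048 and 0.0072 m and x of gauge in the frame of tray between -0.115 and 0.115 m and y of gauge in the frame of tray between -0.105 and 0.105 m and x of gauge_tip in the frame of tray between -0.115 and 0.115 m and y of gauge_tip in the frame of tray between -0.105 and 0.105 m and z of gauge in the frame of tray below 0.01 m and angle between gauge's own z axis and vertical below 0.1 rad and linear speed of gauge below 0.02 m/s and velocity of joint head between -0.003 and 0.003 m/s); the robot touches nothing.
It fails at once if the blade is forced: more than 45 N between gauge and mover plate (contact force between gauge and mover above 45 N).
It fails at once if the yellow-handled gauge is moved by more than 25 mm (distance of gauge_thick from where it was at the start of the episode above 0.025 m).
It fails at once if the bottle is moved by more than 25 mm (distance of bottle from where it was at the start of the episode above 0.025 m).
It fails at once if the specimen mount is moved by more than 25 mm (distance of puck from where it was at the start of the episode above 0.025 m).
It also fails if it takes over 72 s, if anything falls off the work surface, if the arm or the gripper's body presses on something with over 40 N, if the wrist force passes 120 N, or if a joint passes its speed limit or range.

## Working session

There is one attempt and no reset: what is moved stays moved. The work goes in short steps, Python scripts to look and compute and a shell command to move; the robot and the scene stay as the last step left them, time stands still between calls to the robot, and variables do not carry over. Pictures are saved under pics/ and viewed, at most 13 in all, crops included, and the job is handed in when it is done.

```bash
ls; mkdir -p pics
cat > h.py <<'E'
import numpy as np, cv2, json
from rig import ctrl
def cap(n,f=None):
    c=ctrl.capture(n)
    if f: cv2.imwrite('pics/'+f,cv2.cvtColor(c['image'],cv2.COLOR_RGB2BGR))
    return c
def ray(c,u,v):
    R=np.array(c['R']);t=np.array(c['t']).ravel()
    d=R.T@np.array([(u-c['cx'])/c['fx'],(v-c['cy'])/c['fy'],1.]);o=-R.T@t
    return o,d
def onz(c,u,v,z):
    o,d=ray(c,u,v);return o+d*(z-o[2])/d[2]
def proj(c,X):
    p=np.array(c['R'])@np.array(X,float)+np.array(c['t']).ravel()
    return np.array([c['fx']*p[0]/p[2]+c['cx'],c['fy']*p[1]/p[2]+c['cy']])
E
python3 - <<'E'
from h import *
a=cap('top','top0.png');b=cap('side','side0.png')
for c in (a,b):
    R=np.array(c['R']);print((-R.T@np.array(c['t']).ravel()).round(),R[2].round(2),c['fx'])
s=ctrl.sense();print(s)
import pickle;pickle.dump((a,b),open('c0.pkl','wb'))
E
```

```text
pics
[ 309. -154. 1584.] [ 0.16 -0.   -0.99] 347.55423986052483
[ 407. -975. 1096.] [ 0.12  0.65 -0.75] 358.17131992530636
{'time_s': 0.1, 'joints': array([-1.32538753e+00,  3.13378148e-01,  1.49835601e+00,  2.25484463e-06,
        1.33101471e+00, -2.23391803e-01]), 'dq': array([ 0.00175987, -0.00227732, -0.00118977,  0.00034832, -0.00022051,
       -0.00223495]), 'tau': array([ 2.78814885e-03, -4.12899756e+01, -2.60141963e+01, -1.86516390e-04,
        3.04158224e-03,  2.46229277e-06]), 'eef_pos': array([ 237.15968446, -468.21226402,  303.40231458]), 'ee_rot': array([-5.78084300e-04,  9.72653702e-01,  2.32259429e-01, -5.26901962e-06]), 'force': array([-0.10480132, -0.36488324,  0.07773095]), 'wrist_torque': array([-0.02686015,  0.03903777,  0.06109868]), 'grip_force': 0.0, 'grip_width': 0.99716101796875}
```

View pics/top0.png

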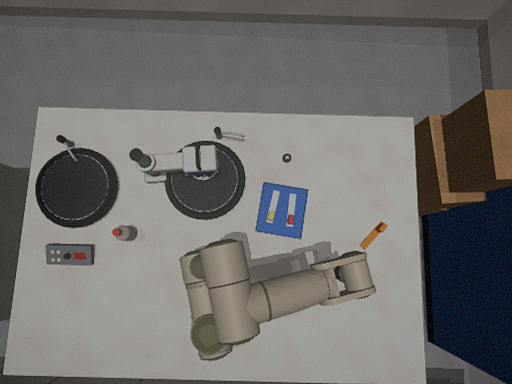

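View pics/side0.png

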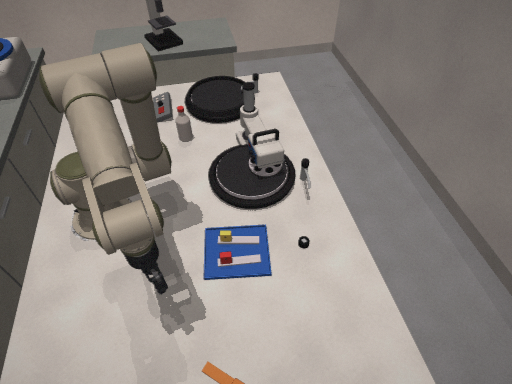

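Top view: candidates are the red-handled gauge at (291,219), the yellow-handled one at (270,215), and an orange look-alike at (375,235). The red bottle cap at (117,232) is also red. The station with the head is at (205,180), and the bowl at (76,187) is an empty decoy. I choose (291,219) and will measure it and check it in a close crop.

Run:
```python
from h import *
import pickle
a,b=pickle.load(open('c0.pkl','rb'))
def mask(c,lo,hi,roi):
    hsv=cv2.cvtColor(c['image'],cv2.COLOR_RGB2HSV);m=cv2.inRange(hsv,lo,hi);k=np.zeros_like(m);x0,y0,x1,y1=roi;k[y0:y1,x0:x1]=m[y0:y1,x0:x1];return k
def cen(m):
    n,l,s,ce=cv2.connectedComponentsWithStats(m);i=1+np.argmax(s[1:,4]);return ce[i],s[i]
# tray
m=mask(a,(105,120,40),(125,255,255),(245,170,320,250))
ct=max(cv2.findContours(m,cv2.RETR_EXTERNAL,cv2.CHAIN_APPROX_NONE)[0],key=cv2.contourArea)
P=np.array([onz(a,u,v,13)[:2] for u,v in ct[:,0]],np.float32);print('tray',cv2.minAreaRect(P))
tr=cv2.minAreaRect(P)
for n,lo,hi in(('red',(0,150,60),(6,255,255)),('yel',(22,120,80),(35,255,255))):
    pa,sa=cen(mask(a,lo,hi,(250,175,315,245)));pb,sb=cen(mask(b,lo,hi,(200,220,275,280)))
    print(n,pa,sa,pb,sb,onz(a,*pa,45).round(1),onz(b,*pb,42).round(1))
# blades
for n,roi in(('redblade',(283,185,300,245)),('yelblade',(262,185,282,245))):
    m=mask(a,(0,0,130),(180,70,255),roi)
    ct=max(cv2.findContours(m,cv2.RETR_EXTERNAL,cv2.CHAIN_APPROX_NONE)[0],key=cv2.contourArea)
    P=np.array([onz(a,u,v,10)[:2] for u,v in ct[:,0]],np.float32);r=cv2.minAreaRect(P);print(n,r,P[:,0].min(),P[:,0].max())
# bowl ellipse: dark pixels
for c,roi in((a,(160,135,250,225)),(b,(205,140,300,210))):
    hsv=cv2.cvtColor(c['image'],cv2.COLOR_RGB2HSV)
    m=mask(c,(0,0,0),(180,255,55),roi)
    ct=max(cv2.findContours(m,cv2.RETR_EXTERNAL,cv2.CHAIN_APPROX_NONE)[0],key=cv2.contourArea)
    h=cv2.convexHull(ct)[:,0]
    P=np.array([onz(c,u,v,36)[:2] for u,v in h],np.float32);print('bowl',cv2.minEnclosingCircle(P))
for c,box,f in((a,(150,130,320,250),'ca.png'),(b,(200,110,330,290),'cb.png')):
    x0,y0,x1,y1=box;i=cv2.resize(c['image'][y0:y1,x0:x1],None,fx=4.4 if c is a else 3.3,fy=4.4 if c is a else 3.3,interpolation=cv2.INTER_CUBIC);cv2.imwrite('pics/'+f,i[:,:,::-1])
```

```text
tray ((479.13970947265625, -273.2532653808594), (204.0880889892578, 225.08026123046875), 82.04564666748047)
red [290.78787879 218.57575758] [289 215   5   9  33] [225.70588235 257.39215686] [221 252  11  12 102] [ 437.2 -311.1   45. ] [ 438.9 -316.6   42. ]
yel [270.5        215.26315789] [268 211   6   9  38] [225.01923077 232.88461538] [220 231  11   5  52] [ 449.5 -220.9   45. ] [ 452.4 -215.    42. ]
redblade ((501.1150207519531, -316.4270935058594), (31.227922439575195, 111.8023681640625), 84.41986846923828) 446.80243 557.4824
yelblade ((350.4688720703125, -229.08526611328125), (53.43968963623047, 85.48414611816406), 1.389719009399414) 322.72028 376.25348
bowl ((605.9310913085938, 81.86540222167969), 182.45901489257812)
bowl ((606.83544921875, 70.0473403930664), 191.6402130126953)
```

View pics/ca.png

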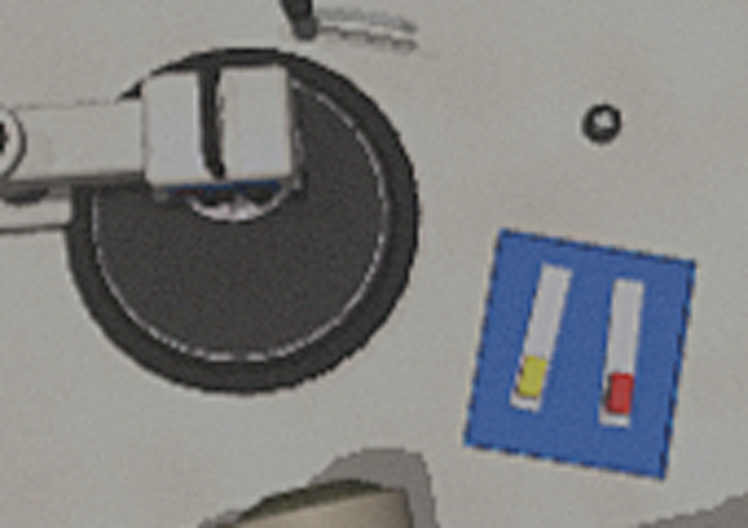

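View pics/cb.png

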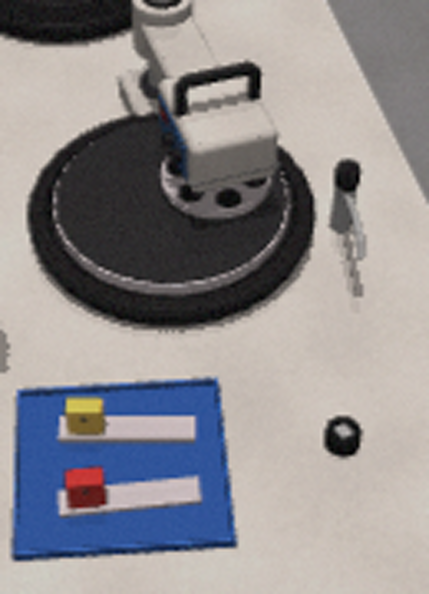

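The crops confirm that the red-handled gauge is at crop-a (620,390), with its blade clear and the tip away from the robot. The bow bar runs from (207,68) to (215,180) in crop-a. Next I'll measure the station yaw and the bow, to get the gap.

Run:
```python
from h import *
import pickle
from scipy.optimize import least_squares
a,b=pickle.load(open('c0.pkl','rb'))
# bowl outer edge: dark mask, points in front (world -x half) , least-squares circle
for c,roi,nm in((a,(155,130,255,230),'top'),(b,(200,135,305,212),'side')):
    g=cv2.GaussianBlur(c['image'].max(2),(3,3),0)
    m=np.zeros_like(g);x0,y0,x1,y1=roi;m[y0:y1,x0:x1]=(g[y0:y1,x0:x1]<100)*255
    ct=max(cv2.findContours(m,cv2.RETR_EXTERNAL,cv2.CHAIN_APPROX_NONE)[0],key=cv2.contourArea)
    P=np.array([onz(c,u,v,36)[:2] for u,v in ct[:,0]])
    P=P[(P[:,0]<640)&(P[:,1]<160)] if nm=='top' else P[(P[:,1]<60)]
    r=least_squares(lambda p:np.hypot(*(P-p[:2]).T)-185,[606,75],loss='soft_l1',f_scale=3)
    r3=least_squares(lambda p:np.hypot(*(P-p[:2]).T)-p[2],[606,75,185],loss='soft_l1',f_scale=3)
    print(nm,len(P),r.x.round(1),r3.x.round(1),np.abs(r.fun).mean())
# bow in top: dark pixels between white housing
g=a['image'].max(2)
m=np.zeros_like(g);m[143:174,190:205]=(g[143:174,190:205]<90)*255
for v in range(142,176): print(v,g[v,192:206])
# bow in side
i=b['image'].max(2)
m=(i[124:150,248:284]<75);ys,xs=np.nonzero(m)
for v in range(124,148): print(v,''.join('#' if x<60 else '+' if x<90 else '.' for x in i[v,245:285]))
```

```text
top 92 [611.3  82.9] [567.8  46.8 138. ] 15.002857941748244
side 111 [604.9  63.8] [605.6  51.8 175. ] 3.3913966792814327
142 [150 100  79  60  37  37  45  48  50  52  48  49  47  50]
143 [50 46 49 47 49 46 56 46 60 51 59 54 57 52]
144 [50 48 54 50 51 55 50 54 43 42 41 43 39 45]
145 [ 44  47  52  52  50  50  49  46  82 100 110 107 106 108]
146 [103 118 103  65  57  43  53  38 121 160 163 168 157 163]
147 [163 168 146  78  50  54  41  30 139 160 156 165 164 165]
148 [165 171 149  80  53  46  48  52 159 164 158 160 161 162]
149 [163 167 157  84  46  52  41  98 160 162 159 157 161 161]
150 [162 165 178  98  45  46  40 120 162 163 158 157 161 162]
151 [165 165 176  99  42  52  37 117 147 162 159 159 158 163]
152 [160 162 177  95  42  50  37 120 109 152 162 159 164 163]
153 [163 166 175  92  40  47  39 113 109 154 165 163 161 161]
154 [161 165 175 100  44  49  43  84 106 158 163 159 161 163]
155 [163 163 173 106  44  51  46  73 129 158 164 161 162 162]
156 [161 163 176 106  47  45  47  85 147 164 160 163 161 162]
157 [163 165 174 105  45  45  45  90 108 156 164 158 161 163]
158 [162 164 1
[... 1425 characters left out ...]
###################......
133 +++++.....+###############....+###......
134 +++......+###########.........+###......
135 #++.....+########.............+###......
136 ##+.....####..................+###......
137 ###.....####..................+###......
138 ###+....###...................####......
139 ###+....###...................###+......
140 ..++....###+............................
141 ...#+...####............................
142 ...+#...####............................
143 ...+#...####............................
144 +#+#+#.+###.............................
145 ######..................................
146 #######.................................
147 #######+................................
```

Run:
```python
from h import *
import pickle
a,b=pickle.load(open('c0.pkl','rb'))
for z in (217,226,238): print(z,onz(a,197.4,148,z).round(1),onz(a,198.0,164,z).round(1),'side ends',onz(b,255,133.5,z).round(1),onz(b,277,130.5,z).round(1))
for n,p in(('a',(197.7,157)),('b',(266,132.3))): pass
o1,d1=ray(a,197.7,157);o2,d2=ray(b,266.3,132.3)
s=np.linalg.lstsq(np.c_[d1,-d2],o2-o1,rcond=None)[0];print(o1+s[0]*d1,o2+s[1]*d2)
```

```text
217 [699.2  89.  217. ] [632.7  83.  217. ] side ends [630.8  98.7 217. ] [718.2  98.  217. ]
226 [696.7  87.4 226. ] [630.6  81.4 226. ] side ends [628.5  87.7 226. ] [715.  87. 226.]
238 [693.2  85.2 238. ] [627.7  79.3 238. ] side ends [625.5  73.  238. ] [710.8  72.3 238. ]
[659.86479307  84.47703961 224.09528091] [671.97201359  83.93716163 227.12697989]
```

```bash
python3 -m creep '[[[8,10.5,3.9,0,0,-2],[16.9,22.1,3.9,0,0,-4.4],[16.9,22.1,3.9,0,0,-4.4],[16.9,22.1,3.9,0,0,-4.4],[16.9,22.1,3.9,0,0,-4.4],[16.9,22.1,3.9,0,0,-4.4],[16.9,22.1,3.9,0,0,-4.4],[16.9,22.1,3.9,0,0,-4.4],[16.9,22.1,3.9,0,0,-4.4],[16.9,22.1,3.9,0,0,-4.4],[16.9,22.1,3.9,0,0,-4.4],[16.9,22.1,3.9,0,0,-4.4],[16.9,22.1,3.9,0,0,-4.4],[16.9,22.1,3.9,0,0,-4.4],[16.9,22.1,3.9,0,0,-4.4],[16.9,22.1,3.9,0,0,-4.4],[16.9,22.1,3.9,0,0,-4.4],[16.9,22.1,3.9,0,0,-4.4],[16.9,22.1,3.9,0,0,-4.4],[16.9,22.1,3.9,0,0,-4.4]]]' 70
python3 - <<'E'
from h import *
import pickle
c=cap('wrist','w1.png');pickle.dump(c,open('w1.pkl','wb'))
R=np.array(c['R']);print((-R.T@np.array(c['t']).ravel()).round(),R.round(2),c['fx'])
E
```

```text
time_s: 1.77
eef_pos: [659.5, 83.8, 400.7]
ee_rot: [0.0, 0.999, 0.042, -0.001]
force: [-0.1, -0.8, 0.1]
grip_width: 0.821
grip_force: 0.0
[733.  90. 469.] [[ 0.08 -1.   -0.  ]
 [-0.95 -0.08  0.29]
 [-0.29 -0.02 -0.96]] 345.4879047788457
```

View pics/w1.png

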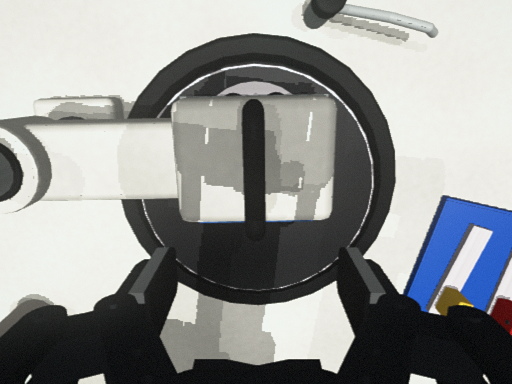

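The wrist view shows the bar from about (253,100) to (256,240). The bowl outline spans columns 122–396 and rows 34–304. I'll fit these.

Run:
```python
from h import *
import pickle
from scipy.optimize import least_squares
c=pickle.load(open('w1.pkl','rb'));g=c['image'].max(2).astype(int)
# bar edges: rows 110..210 dark run about col 255
E=[]
for v in range(112,210,2):
    r=g[v,225:290]<60;u=30
    l=u
    while r[l-1]:l-=1
    h=u
    while r[h+1]:h+=1
    E.append((v,(l+h)/2+225,h-l+1))
E=np.array(E);k=np.polyfit(E[:,0],E[:,1],1);print('bar',k,np.median(E[:,2]))
col=g[:,254]; print('ends',[v for v in range(85,110) if g[v,253]<60][:1],[(v,col[v]) for v in range(226,250,2)])
for z in(222,226,232):
    p,q=onz(c,np.polyval(k,100),100,z),onz(c,np.polyval(k,240),240,z);print(z,p.round(1),q.round(1),np.degrees(np.arctan2((p-q)[1],(p-q)[0])),'len',np.hypot(*(p-q)[:2]),'w',np.median(E[:,2])/c['fx']*np.dot(np.array(c['R'])[2],p-ray(c,0,0)[0]))
# bowl outer edge: cast radial lines from centre outward, last dark->light
pts=[]
for a in np.radians(list(range(-75,35,5))+list(range(120,130,5))+list(range(200,255,5))):
    for r in range(170,100,-1):
        u,v=259+r*np.cos(a),168+r*np.sin(a)
        if g[int(round(v)),int(round(u))]<110: pts.append(onz(c,u,v,36)[:2]);break
P=np.array(pts)
for n in(2,3):
    r=least_squares(lambda p:np.hypot(*(P-p[:2]).T)-(p[2] if n==3 else 185),[606,75,185][:n],loss='soft_l1',f_scale=2);print('bowl',r.x.round(1),np.abs(r.fun).mean())
```

```text
bar [1.91581633e-02 2.50628571e+02] 21.0
ends [99] [(226, np.int64(40)), (228, np.int64(39)), (230, np.int64(37)), (232, np.int64(38)), (234, np.int64(34)), (236, np.int64(31)), (238, np.int64(34)), (240, np.int64(27)), (242, np.int64(35)), (244, np.int64(36)), (246, np.int64(32)), (248, np.int64(39))]
222 [724.7  92.4 222. ] [619.7  81.8 222. ] 5.739314887782689 len 105.53470830860813 w 14.521286800228072
226 [724.8  92.4 226. ] [621.5  82.  226. ] 5.739314887782687 len 103.82820104633113 w 14.286476075118266
232 [725.   92.3 232. ] [624.3  82.2 232. ] 5.739314887782691 len 101.26844015291564 w 13.934259987453556
bowl [607.5  85.2] 6.111755762270467
bowl [613.   82.1 179.9] 5.216361995051401
```

Run:
```python
from h import *
import pickle
c=pickle.load(open('w1.pkl','rb'));g=c['image'].max(2).astype(int)
for u in (200,220,300): print(u,[int(x) for x in g[88:104,u]],[int(x) for x in g[214:226,u]])
for v in (150,200): print(v,[int(x) for x in g[v,166:184]],[int(x) for x in g[v,326:342]])
for p in((210,96),(210,220),(175,150),(335,150),(257,242),(253,99)): print(p,onz(c,*p,184).round(1),onz(c,*p,226).round(1))
# platen ring (bright thin) centre via two extreme rays
print(proj(c,[666,86,226]),proj(c,[607,80,48]))
```

```text
200 [73, 54, 49, 50, 50, 52, 49, 47, 82, 104, 107, 117, 129, 142, 153, 157] [217, 218, 213, 207, 199, 191, 204, 222, 166, 84, 51, 52]
220 [50, 46, 52, 49, 94, 166, 165, 138, 101, 96, 110, 122, 137, 148, 158, 162] [233, 233, 230, 225, 217, 207, 200, 175, 137, 49, 38, 39]
300 [54, 56, 53, 53, 46, 50, 71, 96, 101, 112, 128, 146, 161, 163, 170, 165] [161, 156, 149, 146, 141, 132, 100, 90, 61, 60, 63, 60]
150 [235, 235, 237, 236, 237, 236, 237, 221, 154, 138, 141, 146, 146, 148, 150, 160, 157, 158] [177, 176, 164, 168, 156, 157, 151, 143, 120, 82, 70, 68, 71, 66, 66, 69]
200 [59, 60, 67, 61, 68, 70, 65, 66, 66, 65, 70, 67, 108, 182, 205, 162, 143, 140] [231, 228, 221, 218, 212, 185, 120, 69, 63, 58, 57, 61, 63, 61, 61, 58]
(210, 96) [723.7 126.7 184. ] [725.  121.3 226. ]
(210, 220) [618.2 122.  184. ] [635.  117.3 226. ]
(175, 150) [678.  153.8 184. ] [686.1 144.4 226. ]
(335, 150) [689.2  21.2 184. ] [695.6  31.4 226. ]
(257, 242) [600.5  78.8 184. ] [620.   80.5 226. ]
(253, 99) [724.3  92.5 184. ] [725.5  92.1 226. ]
[254.76523837 183.90237606] [256.52919204 191.82328597]
```

```bash
python3 -m creep '[[[0.4,0.13,-1.6,0,0,0.2],[0.4,0.13,-3,0,0,0.2],[0.4,0.13,-4.2,0,0,0.2],[0.4,0.13,-4.9,0,0,0.2],[0.4,0.13,-4.9,0,0,0.2],[0.4,0.13,-4.9,0,0,0.2]]]' 45
python3 -m creep '[[[0,0,0,0,0,0],[0,0,0,0,0,0],[0,0,0,0,0,0],[0,0,0,0,0,0],[0,0,0,0,0,0],[0,0,0,0,0,0],[0,0,0,0,0,0]]]' 0 40
python3 - <<'E'
from h import *
s=ctrl.sense();print(s['eef_pos'],s['force'],s['wrist_torque'],s['grip_width']*85.4)
cap('side','s1.png')
E
```

```text
time_s: 2.32
eef_pos: [669.3, 86.2, 279.7]
ee_rot: [0.0, 0.999, 0.05, -0.0]
force: [0.2, 0.5, 1.3]
grip_width: 0.525
grip_force: 0.0
time_s: 2.9
eef_pos: [670.0, 86.8, 280.8]
ee_rot: [0.001, 0.999, 0.051, 0.001]
force: [-0.1, -2.5, 6.6]
grip_width: 0.169
grip_force: 39.0
[669.98437464  86.84148531 280.8196865 ] [-0.05579331 -2.45857571  6.61092272] [-0.51664228  0.18155682 -0.02695802] 14.449570744118041
```

```bash
python3 -m creep '[[[0,0,0.1,0,0,0],[0,0,0.2,0,0,0],[0,0,0.3,0,0,0],[0,0,0.4,0,0,0],[0,0,0.5,0,0,0],[0,0,0.6,0,0,0],[0,0,0.7,0,0,0],[0,0,0.7,0,0,0],[0,0,0.7,0,0,0],[0,0,0.7,0,0,0]]]'
python3 - <<'E'
from h import *
s=ctrl.sense();print(s['eef_pos'],s['force'],s['wrist_torque'],s['grip_width']*85.4,s['grip_force'])
cap('wrist','w2.png');cap('side','s2.png')
E
```

```text
time_s: 3.78
eef_pos: [670.1, 86.8, 296.1]
ee_rot: [0.0, 0.999, 0.051, 0.0]
force: [4.1, -3.5, -3.8]
grip_width: 0.171
grip_force: 39.3
[670.05649437  86.81277124 296.12950266] [ 4.0928316  -3.54812547 -3.83411198] [-0.5262185  -0.61325814 -0.03698803] 14.567128352081964 39.327219128608704
```

```bash
python3 -m creep '[[[0,0,0,0,0,0],[0,0,0,0,0,0],[0,0,0,0,0,0],[0,0,1.5,0,0,0],[0,0,3,0,0,0],[-2,-3,4,0,0,0],[-9.3,-15.9,4,0,0,-2.3],[-9.3,-15.9,4,0,0,-2.3],[-9.3,-15.9,4,0,0,-2.3],[-9.3,-15.9,2,0,0,-2.3],[-9.3,-15.9,-3.8,0,0,-2.3],[-9.3,-15.9,-3.8,0,0,-2.3],[-9.3,-15.9,-3.8,0,0,-2.3],[-9.3,-15.9,-3.8,0,0,-2.3],[-9.3,-15.9,-3.8,0,0,-2.3],[-9.3,-15.9,-3.8,0,0,-2.3],[-9.3,-15.9,-3.8,0,0,-2.3],[-9.3,-15.9,-3.8,0,0,-2.3],[-9.3,-15.9,-3.8,0,0,-2.3],[-9.3,-15.9,-3.8,0,0,-2.3]]]' 60
python3 - <<'E'
from h import *
import pickle
c=cap('wrist','w3.png');b=cap('side','s3.png');pickle.dump((c,b),open('w3.pkl','wb'));s=ctrl.sense();print(s['eef_pos'],s['ee_rot'])
i=np.hstack([c['image'][::1,::1],cv2.resize(b['image'][115:205,220:300],None,fx=3.2,fy=3.2,interpolation=cv2.INTER_CUBIC).copy() if 0 else np.vstack([cv2.resize(b['image'][115:205,220:300],(256,288)),np.zeros((96,256,3),np.uint8)])])
cv2.imwrite('pics/m3.png',i[:,:,::-1])
hsv=cv2.cvtColor(c['image'],cv2.COLOR_RGB2HSV);m=cv2.inRange(hsv,(0,150,50),(7,255,255))
n,l,st,ce=cv2.connectedComponentsWithStats(m);k=1+np.argmax(st[1:,4]);print(st[k],ce[k],onz(c,*ce[k],56))
E
```

```text
time_s: 5.55
eef_pos: [437.1, -310.3, 201.5]
ee_rot: [-0.0, 0.999, -0.05, -0.0]
force: [-0.5, 0.6, 0.3]
grip_width: 0.698
grip_force: 0.0
[ 437.95302032 -309.55787911  202.44448497] [ 4.35559375e-04  9.98809439e-01 -4.87754425e-02  6.85825901e-04]
[263 175   9   9  31] [267.64516129 178.64516129] [ 454.54788298 -318.9107132    56.        ]
```

View pics/m3.png

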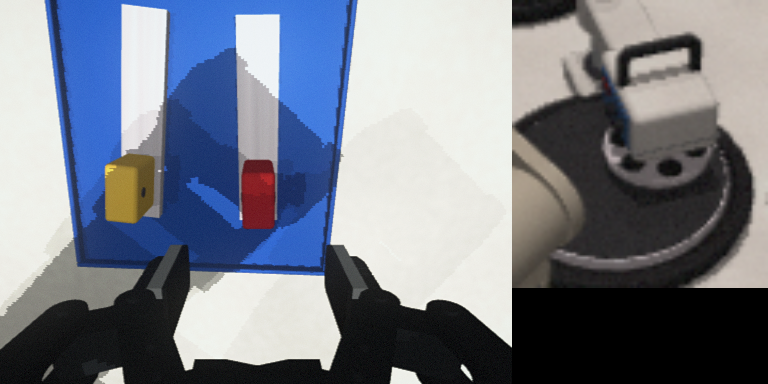

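The wrist view shows the red block's top face at columns 243–274 and rows 173–228, with the blade tip edge at row 14, columns 236–280. The yellow block is at (130,190). The head looks clearly raised in the side view.

Run:
```python
from h import *
import pickle
c,b=pickle.load(open('w3.pkl','rb'))
A=onz(c,258,173,56);B=onz(c,258.5,228,56);print(A.round(1),B.round(1),((A+B)/2).round(1),'w',onz(c,243,200,56)[1]-onz(c,274.5,200,56)[1])
T=onz(c,258,14.5,10);print('tip',T.round(1),onz(c,236,14.5,10)[1]-onz(c,280,14.5,10)[1])
M=(A+B)/2;d=T-M;print(np.degrees(np.arctan2(d[1],d[0])),np.hypot(*d[:2]))
L=onz(c,236,14,10)-onz(c,239.5,215,10);Rr=onz(c,280,14,10)-onz(c,276.5,215,10);print(np.degrees(np.arctan2(L[1],L[0])),np.degrees(np.arctan2(Rr[1],Rr[0])))
```

```text
[ 458.9 -313.1   56. ] [ 421.3 -309.7   56. ] [ 440.1 -311.4   56. ] w 20.426208184331642
tip [ 558.  -323.2   10. ] 29.778607542915665
-5.682122252357345 118.52098868217423
-5.673048582363771 -5.765683552320804
```

```bash
python3 -m creep '[[[0.08,-0.05,-1.6,0,0,0],[0.08,-0.05,-3,0,0,0],[0.08,-0.05,-3.9,0,0,0],[0.08,-0.05,-4.3,0,0,0],[0.08,-0.05,-4.3,0,0,0],[0.08,-0.05,-4.3,0,0,0]]]' 50
python3 -m creep '[[[0,0,0,0,0,0],[0,0,0,0,0,0],[0,0,0,0,0,0],[0,0,0,0,0,0],[0,0,0,0,0,0],[0,0,0,0,0,0]]]' 0 40
python3 - <<'E'
from h import *
s=ctrl.sense();print(s['eef_pos'],s['force'],s['wrist_torque'],s['grip_width']*85.4)
E
```

```text
time_s: 6.15
eef_pos: [440.1, -311.3, 95.2]
ee_rot: [0.001, 0.999, -0.049, 0.001]
force: [-0.2, -0.1, 0.9]
grip_width: 0.584
grip_force: 0.0
time_s: 6.65
eef_pos: [439.8, -311.9, 95.5]
ee_rot: [0.001, 0.999, -0.049, 0.001]
force: [-0.1, 0.3, 8.3]
grip_width: 0.254
grip_force: 41.0
[ 439.80893267 -311.86593083   95.54085636] [-0.11605325  0.34871087  8.25361487] [0.21830609 0.00993249 0.03441304] 21.708641296585988
```

```bash
python3 -m creep '[[[0,0,1,0,0,0],[0,0,2.5,0,0,0],[0,0,4,0,0,0],[0.45,15.1,4,0,0,2.3],[0.45,15.1,4,0,0,2.3],[0.45,15.1,4,0,0,2.3],[0.45,15.1,4,0,0,2.3],[0.45,15.1,4,0,0,2.3],[0.45,15.1,4,0,0,2.3],[0.45,15.1,4,0,0,2.3],[0.45,15.1,4,0,0,2.3],[0.45,15.1,4,0,0,2.3],[0.45,15.1,4,0,0,2.3],[0.45,15.1,4,0,0,2.3],[0.45,15.1,2.8,0,0,2.3],[0.45,15.1,2.3,0,0,2.3],[0.45,15.1,2.3,0,0,2.3],[0.45,15.1,2.3,0,0,2.3],[0.45,15.1,2.3,0,0,2.3]]]'
python3 - <<'E'
from h import *
import pickle
s=ctrl.sense();print(s['eef_pos'],s['force'],s['wrist_torque'],s['grip_width']*85.4)
c=cap('side');a=cap('wrist','w4.png');t=cap('top');pickle.dump((c,a,t),open('w4.pkl','wb'))
i=np.hstack([a['image'],np.vstack([cv2.resize(c['image'][115:211,205:301],(288,288)),np.zeros((96,288,3),np.uint8)])])
cv2.imwrite('pics/m4.png',i[:,:,::-1])
E
```

```text
time_s: 8.23
eef_pos: [451.0, 65.3, 152.4]
ee_rot: [0.0, 0.999, 0.051, 0.001]
force: [0.6, 0.3, -0.5]
grip_width: 0.251
grip_force: 39.8
[451.04137706  65.29654758 152.41685175] [ 0.58034661  0.34277454 -0.52544512] [-0.03672102  0.05371341 -0.03317485] 21.43399145653103
```

View pics/m4.png

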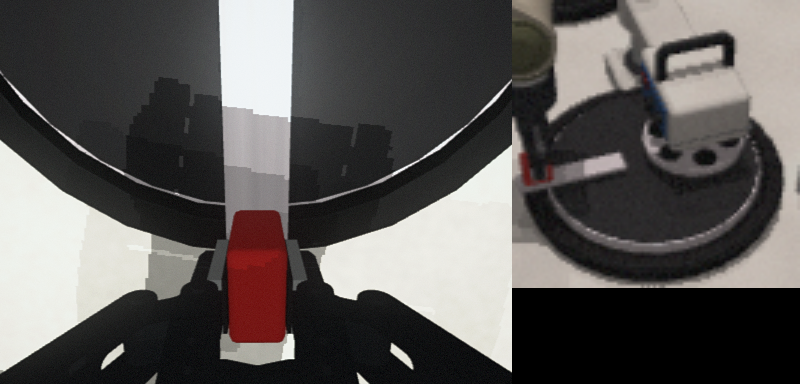

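The picture shows the gauge level above the platen and pointing at the mover. The raised head leaves a clear gap.

```bash
python3 -m creep '[[[0,0,-0.2,0,0,0],[0,0,-0.4,0,0,0],[0,0,-0.5,0,0,0],[0,0,-0.5,0,0,0],[0,0,-0.5,0,0,0]]]'
python3 -m creep '[[[0,0,-0.04,0,0,0],[0,0,-0.08,0,0,0],[0,0,-0.08,0,0,0]]]'
```

```text
time_s: 8.8
eef_pos: [450.3, 66.2, 139.2]
ee_rot: [0.0, 0.999, 0.051, -0.0]
force: [-4.9, 0.6, 9.1]
grip_width: 0.252
grip_force: 41.4
time_s: 9.05
eef_pos: [450.2, 66.2, 139.0]
ee_rot: [0.0, 0.999, 0.052, -0.0]
force: [-15.9, -0.9, 37.4]
grip_width: 0.253
grip_force: 45.4
```

```bash
python3 -m creep '[[[0,0,0.1,0,0,0],[0,0,0.1,0,0,0],[0.2,0.02,0.1,0,0,0],[0.4,0.04,0.1,0,0,0],[0.6,0.06,0.1,0,0,0],[0.8,0.08,0.1,0,0,0],[1.0,0.1,0.1,0,0,0],[1.2,0.12,0.1,0,0,0],[1.4,0.14,0.1,0,0,0],[1.5,0.15,0.1,0,0,0],[1.5,0.15,0.1,0,0,0]]]'
python3 -m creep '[[[0.2,0.02,0,0,0,0],[0.4,0.04,0,0,0,0],[0.6,0.06,0,0,0,0],[0.8,0.08,0,0,0,0],[1.0,0.1,0,0,0,0],[1.2,0.12,0,0,0,0],[1.3,0.13,0,0,0,0],[1.3,0.13,0,0,0,0],[1.3,0.13,0,0,0,0]]]'
python3 - <<'E'
from h import *
import pickle
c=cap('side');t=cap('top');pickle.dump((c,t),open('w5.pkl','wb'))
i=np.hstack([cv2.resize(c['image'][115:211,205:301],(384,384),interpolation=cv2.INTER_CUBIC),cv2.resize(t['image'][130:226,160:256],(384,384),interpolation=cv2.INTER_CUBIC)])
cv2.imwrite('pics/m5.png',i[:,:,::-1])
E
```

```text
time_s: 9.97
eef_pos: [487.8, 70.0, 139.4]
ee_rot: [-0.0, 0.999, 0.051, -0.001]
force: [-6.4, -0.9, 10.1]
grip_width: 0.255
grip_force: 41.7
time_s: 10.72
eef_pos: [520.4, 73.2, 139.4]
ee_rot: [-0.0, 0.999, 0.051, -0.001]
force: [-3.7, 0.5, 8.8]
grip_width: 0.251
grip_force: 41.5
```

View pics/m5.png

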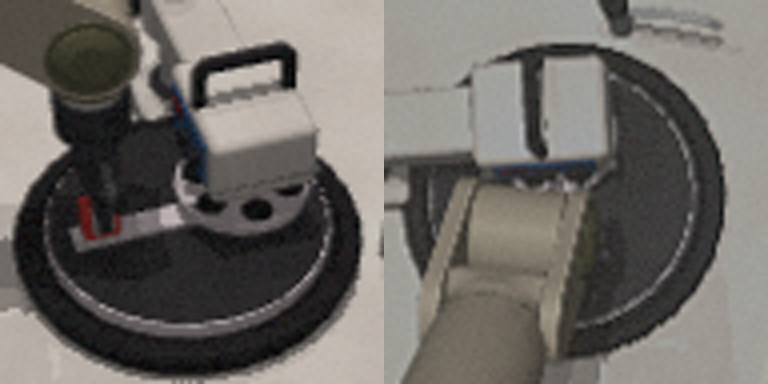

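The side crop shows the blade entering under the plate edge at crop (183,217), with the block at (100,225). I'll check the depth by casting rays.

Run:
```python
from h import *
import pickle
c,t=pickle.load(open('w5.pkl','rb'))
f=lambda u,v,z:onz(c,205+u/4,115+v/4,z).round(1)
print('blade meets plate',f(181,216,54),f(186,226,54)); print('plate top left/right ends',f(174,180,78),f(312,188,78)); print('plate near edge top',f(250,229,78),f(250,238,66),'tail',f(75,242,54))
for X in((670,87,66),(600,80,66),(640,80,54),(490,69,54)): print(X,((proj(c,X)-[205,115])*4).round())
```

```text
blade meets plate [604.6  75.1  54. ] [606.7  59.5  54. ]
plate top left/right ends [603.6 104.8  78. ] [740.3  62.1  78. ]
plate near edge top [664.   17.6  78. ] [664.1  16.8  66. ] tail [491.1  61.3  54. ]
(670, 87, 66) [240. 190.]
(600, 80, 66) [176. 205.]
(640, 80, 54) [213. 208.]
(490, 69, 54) [ 73. 237.]
```

```bash
python3 -m creep '[[[0,0,0,0,0,0],[0,0,0,0,0,0],[0,0,0,0,0,0],[0,0,0.4,0,0,0],[0,0,1.5,0,0,0],[0,0,3,0,0,0],[0,0,4.6,0,0,0],[0,0,6.2,0,0,0],[0,0,7.8,0,0,0],[0,0,9.2,0,0,0],[1.5,0.13,9.2,0,0,0],[3,0.27,9.2,0,0,0],[4.5,0.4,9.2,0,0,0],[6,0.52,9.2,0,0,0],[6,0.52,8,0,0,0],[6,0.52,7,0,0,0],[6,0.52,6.3,0,0,0],[6,0.52,6.26,0,0,0],[6,0.52,6.26,0,0,0]]]' 45
python3 - <<'E'
from h import *
import pickle
c=cap('side');
i=c['image'][115:211,205:301];hsv=cv2.cvtColor(i,cv2.COLOR_RGB2HSV);m=cv2.inRange(hsv,(0,150,50),(7,255,255))
n,l,st,ce=cv2.connectedComponentsWithStats(m);print([(st[k].tolist(),ce[k].round(1)) for k in range(1,n) if st[k,4]>8])
cv2.imwrite('pics/m6.png',cv2.resize(i,(480,480),interpolation=cv2.INTER_CUBIC)[:,:,::-1])
E
```

```text
time_s: 12.4
eef_pos: [670.3, 86.1, 296.1]
ee_rot: [-0.0, 0.999, 0.051, -0.001]
force: [-0.4, 0.1, 0.2]
grip_width: 0.526
grip_force: 0.0
[([19, 47, 11, 13, 98], array([24.4, 52.9]))]
```

View pics/m6.png

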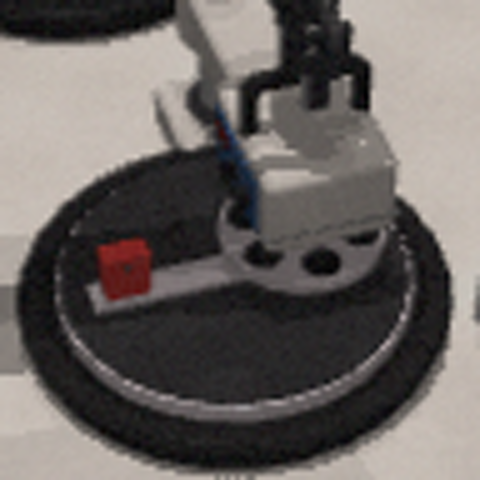

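```bash
python3 -m creep '[[[0,0,0,0,0,0],[0,0,0,0,0,0],[0,0,0,0,0,0],[0,0,0,0,0,0],[0,0,0,0,0,0],[0,0,0,0,0,0]]]' 0 60
python3 -m creep '[[[0,0,-0.06,0,0,0],[0,0,-0.12,0,0,0],[0,0,-0.18,0,0,0],[0,0,-0.24,0,0,0],[0,0,-0.3,0,0,0],[0,0,-0.32,0,0,0],[0,0,-0.32,0,0,0],[0,0,-0.32,0,0,0]]]'
```

```text
time_s: 12.95
eef_pos: [670.5, 86.7, 297.5]
ee_rot: [-0.0, 0.999, 0.051, 0.001]
force: [-0.6, 4.1, 5.9]
grip_width: 0.164
grip_force: 58.5
time_s: 13.62
eef_pos: [670.5, 86.7, 289.3]
ee_rot: [-0.0, 0.999, 0.051, 0.001]
force: [-1.1, 3.7, 4.6]
grip_width: 0.163
grip_force: 58.6
```

```bash
python3 -m creep '[[[0,0,-0.04,0,0,0],[0,0,-0.08,0,0,0],[0,0,-0.08,0,0,0]]]' | sed -n '2p;4p'
python3 -m creep '[[[0,0,-0.03,0,0,0],[0,0,-0.06,0,0,0],[0,0,-0.06,0,0,0]]]'| sed -n '2p;4p'
```

```text
eef_pos: [670.5, 86.7, 287.1]
force: [-1.2, 4.2, 5.2]
eef_pos: [670.5, 86.7, 285.7]
force: [-0.6, 4.0, 5.4]
```

```bash
python3 -m creep '[[[0,0,-0.02,0,0,0],[0,0,-0.04,0,0,0],[0,0,-0.04,0,0,0]]]' | sed -n '2p;4p'
```

```text
eef_pos: [670.5, 86.7, 284.7]
force: [-1.4, 4.8, 5.2]
```

```bash
python3 -m creep '[[[0,0,-0.04,0,0,0],[0,0,-0.06,0,0,0],[0,0,-0.06,0,0,0]]]' | sed -n '2p;4p'
```

```text
eef_pos: [670.5, 86.7, 283.2]
force: [-1.2, 4.2, 5.4]
```

```bash
python3 -m creep '[[[0,0,-0.04,0,0,0],[0,0,-0.06,0,0,0],[0,0,-0.06,0,0,0]]]' | sed -n '2p;4p'
```

```text
eef_pos: [670.5, 86.7, 281.7]
force: [-1.3, 4.7, 5.9]
```

```bash
python3 -c "
from h import *
c=cap('side');i=c['image'][115:211,205:301];cv2.imwrite('pics/m7.png',cv2.resize(i,(480,480),interpolation=cv2.INTER_CUBIC)[:,:,::-1])"
```

```text
(no output)
```

View pics/m7.png

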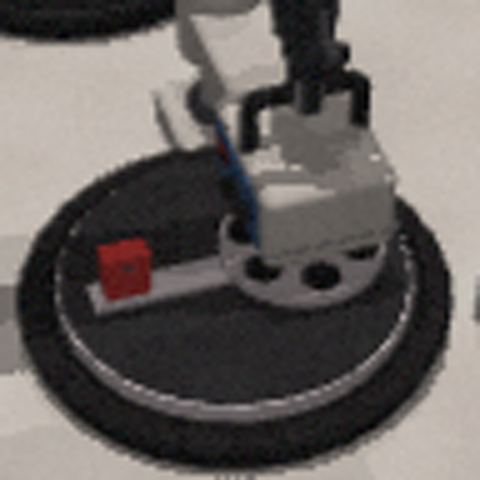

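The plate is lower in this view and the gauge has not moved. I'll continue lowering in small steps.

```bash
python3 -m creep '[[[0,0,-0.04,0,0,0],[0,0,-0.06,0,0,0],[0,0,-0.06,0,0,0]]]' | sed -n '2p;4p'
```

```text
eef_pos: [670.5, 86.7, 280.2]
force: [-0.0, 4.4, 5.3]
```

```bash
python3 -m creep '[[[0,0,-0.02,0,0,0],[0,0,-0.04,0,0,0],[0,0,-0.04,0,0,0]]]' | sed -n '2p;4p'
```

```text
eef_pos: [670.5, 86.7, 279.4]
force: [-0.6, 4.0, 5.0]
```

```bash
python3 -m creep '[[[0,0,-0.04,0,0,0],[0,0,-0.06,0,0,0],[0,0,-0.06,0,0,0]]]' | sed -n '2p;4p'
```

```text
eef_pos: [670.5, 86.7, 279.3]
force: [-3.4, 3.5, 12.8]
```

```bash
python3 -m creep '[[[0,0,-0.02,0,0,0],[0,0,-0.04,0,0,0],[0,0,-0.04,0,0,0]]]' | sed -n '2p;4p'
```

```text
eef_pos: [670.4, 86.7, 279.3]
force: [-6.7, 3.3, 17.2]
```

```bash
python3 -m creep '[[[0,0,0,0,0,0],[0,0,0,0,0,0],[0,0,0,0,0,0],[0,0,0,0,0,0],[0,0,0,0,0,0],[0,0,0,0,0,0]]]' | sed -n '2p;4p'
python3 -m creep '[[[0,0,0.02,0,0,0],[0,0,0.04,0,0,0],[0,0,0.06,0,0,0],[0,0,0.06,0,0,0],[0,0,0.06,0,0,0]]]' | sed -n '2p;4p'
```

```text
eef_pos: [670.5, 86.7, 279.3]
force: [-5.7, 3.6, 17.9]
eef_pos: [670.5, 86.7, 279.3]
force: [-2.6, 3.8, 10.8]
```

```bash
python3 -m creep '[[[0,0,0.02,0,0,0],[0,0,0.04,0,0,0],[0,0,0.06,0,0,0],[0,0,0.06,0,0,0],[0,0,0.06,0,0,0]]]' | sed -n '2p;4p'
```

```text
eef_pos: [670.6, 86.7, 279.4]
force: [-1.1, 6.4, 6.5]
```

```bash
python3 -m creep '[[[0,0,0,0,0,0],[0,0,0,0,0,0],[0,0,0,0,0,0],[0,0,0,0,0,0],[0,0,1,0,0,0],[0,0,2.4,0,0,0],[0,0,3.6,0,0,0],[-1.5,-0.13,3.6,0,0,0],[-3,-0.27,3.6,0,0,0],[-4.5,-0.4,3.6,0,0,0],[-6,-0.54,3.6,0,0,0],[-6,-0.54,2,0,0,0],[-6,-0.54,0.4,0,0,0],[-6,-0.54,-1.2,0,0,0],[-6,-0.54,-2.8,0,0,0],[-6,-0.54,-2.8,0,0,0]]]' 50
python3 - <<'E'
from h import *
c=cap('side');w=cap('wrist');i=c['image'][115:211,205:301];hsv=cv2.cvtColor(i,cv2.COLOR_RGB2HSV);m=cv2.inRange(hsv,(0,150,50),(7,255,255))
n,l,st,ce=cv2.connectedComponentsWithStats(m);print([(st[k].tolist(),ce[k].round(1)) for k in range(1,n) if st[k,4]>8])
cv2.imwrite('pics/m8.png',np.hstack([cv2.resize(i,(384,384),interpolation=cv2.INTER_CUBIC),cv2.resize(w['image'],(410,384))])[:,:,::-1])
E
```

```text
time_s: 18.58
eef_pos: [517.6, 72.5, 201.9]
ee_rot: [-0.001, 0.999, 0.051, -0.006]
force: [-1.2, 0.1, -0.7]
grip_width: 0.584
grip_force: 0.0
[([19, 48, 11, 12, 81], array([24.4, 53.6]))]
```

View pics/m8.png

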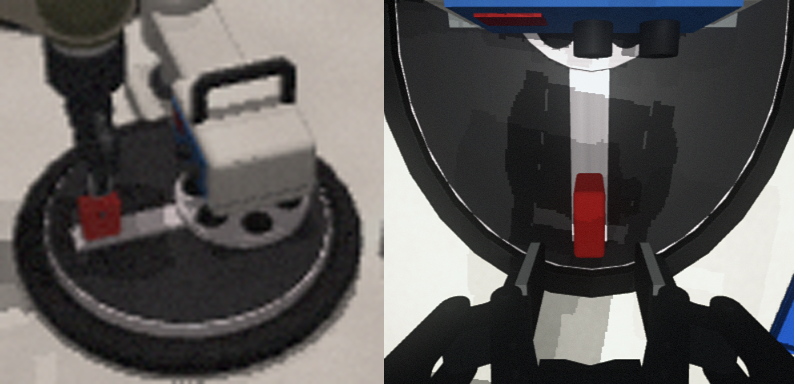

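The plate sits on the blade, and the block is centred between the open fingers. I'll descend and grip it.

```bash
python3 -m creep '[[[0.08,0,-1,0,0,0],[0.08,0,-2,0,0,0],[0.08,0,-2.3,0,0,0],[0.08,0,-2.3,0,0,0],[0.08,0,-2.3,0,0,0]]]' | sed -n '2,4p'
```

```text
eef_pos: [523.5, 72.5, 153.0]
ee_rot: [0.0, 0.999, 0.051, 0.001]
force: [0.4, 0.1, 0.6]
```

```bash
python3 -m creep '[[[-0.12,0.03,-0.3,0,0,0],[-0.12,0.03,-0.48,0,0,0],[-0.12,0.03,-0.48,0,0,0],[-0.12,0.03,-0.48,0,0,0]]]' | sed -n '2,4p'
python3 -m creep '[[[0,0,0,0,0,0],[0,0,0,0,0,0],[0,0,0,0,0,0],[0,0,0,0,0,0],[0,0,0,0,0,0],[0,0,0,0,0,0]]]' 0 40
```

```text
eef_pos: [519.5, 73.4, 139.1]
ee_rot: [0.0, 0.999, 0.051, 0.0]
force: [0.5, -0.3, 1.1]
time_s: 19.93
eef_pos: [519.6, 73.3, 139.3]
ee_rot: [0.0, 0.999, 0.051, 0.0]
force: [-0.7, 0.7, 4.3]
grip_width: 0.255
grip_force: 40.0
```

```bash
python3 -m creep '[[[-0.08,-0.01,0,0,0,0],[-0.2,-0.02,0,0,0,0],[-0.35,-0.035,0,0,0,0],[-0.5,-0.05,0,0,0,0],[-0.65,-0.065,0,0,0,0],[-0.8,-0.08,0,0,0,0],[-0.95,-0.095,0,0,0,0],[-1.1,-0.11,0,0,0,0],[-1.25,-0.125,0,0,0,0],[-1.4,-0.14,0,0,0,0],[-1.55,-0.155,0,0,0,0],[-1.7,-0.17,0,0,0,0],[-1.9,-0.19,0,0,0,0],[-2.1,-0.21,0,0,0,0],[-2.3,-0.23,0,0,0,0],[-2.5,-0.25,0,0,0,0],[-2.8,-0.28,0,0,0,0],[-2.8,-0.28,0,0,0,0]]]'
```

```text
time_s: 21.43
eef_pos: [448.3, 66.3, 139.1]
ee_rot: [0.0, 0.999, 0.051, -0.0]
force: [-2.0, -0.2, 9.4]
grip_width: 0.248
grip_force: 40.8
```

```bash
python3 -m creep '[[[0,0,1,0,0,0],[0,0,2.4,0,0,0],[0,-0.5,3.4,0,0,0],[-0.34,-15.1,3.4,0,0,-2.3],[-0.34,-15.1,3.4,0,0,-2.3],[-0.34,-15.1,3.4,0,0,-2.3],[-0.34,-15.1,3.4,0,0,-2.3],[-0.34,-15.1,3.4,0,0,-2.3],[-0.34,-15.1,3.4,0,0,-2.3],[-0.34,-15.1,3.4,0,0,-2.3],[-0.34,-15.1,3.4,0,0,-2.3],[-0.34,-15.1,3.4,0,0,-2.3],[-0.34,-15.1,3.4,0,0,-2.3],[-0.34,-15.1,2,0,0,-2.3],[-0.34,-15.1,0.5,0,0,-2.3],[-0.34,-15.1,-0.6,0,0,-2.3],[-0.34,-15.1,-1.2,0,0,-2.3],[-0.34,-15.1,-1.2,0,0,-2.3],[-0.34,-15.1,-1.2,0,0,-2.3]]]'
```

```text
time_s: 23.02
eef_pos: [440.2, -310.2, 108.2]
ee_rot: [-0.001, 0.999, -0.049, -0.001]
force: [-0.6, -0.1, -0.7]
grip_width: 0.252
grip_force: 39.7
```

```bash
python3 -m creep '[[[0,-0.05,-0.2,0,0,0],[0,-0.05,-0.36,0,0,0],[0,-0.05,-0.46,0,0,0],[0,-0.05,-0.5,0,0,0],[0,-0.05,-0.5,0,0,0]]]' | sed -n '2,4p'
```

```text
eef_pos: [440.9, -312.3, 96.4]
ee_rot: [-0.0, 0.999, -0.049, -0.0]
force: [0.2, 0.1, -0.4]
```

```bash
python3 -m creep '[[[0,0,-0.05,0,0,0],[0,0,-0.05,0,0,0],[0,0,-0.05,0,0,0]]]' | sed -n '2,4p'
python3 -m creep '[[[0,0,0,0,0,0],[0,0,0,0,0,0],[0,0,0,0,0,0],[0,0,0,0,0,0],[0,0,1,0,0,0],[0,0,2.5,0,0,0],[0,0,4,0,0,0],[0,0,5,0,0,0],[0,0,5,0,0,0],[0,0,5,0,0,0]]]' 50
python3 - <<'E'
from h import *
import pickle
c=cap('side');w=cap('wrist');pickle.dump((c,w),open('w9.pkl','wb'))
i=c['image'][115:211,205:301]
cv2.imwrite('pics/m9.png',np.hstack([cv2.resize(i,(384,384),interpolation=cv2.INTER_CUBIC),cv2.resize(w['image'],(410,384))])[:,:,::-1])
E
```

```text
eef_pos: [441.0, -312.4, 95.3]
ee_rot: [0.0, 0.999, -0.049, 0.0]
force: [0.6, -1.1, 0.0]
time_s: 24.52
eef_pos: [441.1, -312.6, 221.2]
ee_rot: [0.001, 0.999, -0.049, 0.001]
force: [0.6, -0.1, -1.1]
grip_width: 0.581
grip_force: 0.0
```

View pics/m9.png

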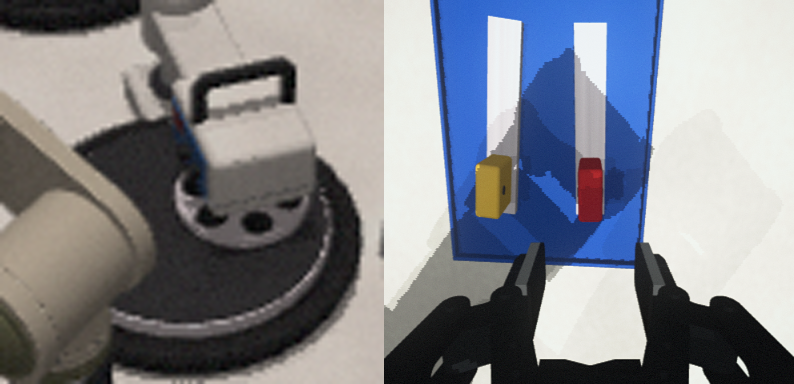

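The red gauge lies flat in the tray, the yellow one is unmoved, and the head stands as it was when it rested on the blade. Handing in.

```bash
python3 -c "
from rig import ctrl
print(ctrl.finish_job())"
```

```text
the job is handed in; nothing more can be done
None
```

I handed the job in at about 25 s of the 72 s allowed; no verdict came back. By force, the plate came down onto the blade. I drew the blade out without forcing it, laid the red gauge flat in the blue tray and left the head at that height, judged by eye in the last picture and not re-measured.

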